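# Lock the side stop and hold a mounted specimen in the jig corner

## Robot

A 6-joint arm with a two-finger parallel gripper is mounted at the origin on a cart in front of the work surface, level with it; the furniture and walls round the work are solid. World frame = base frame: x ahead of the robot, y to its left, z up, the work surface at z = 0. Lengths are in m, angles in rad, forces in N, time in s.
With the tool pointing down it reaches from about 0.4 to 0.825 m from the base axis. Payload 7 kg.
Tool frame: the origin (TCP) lies midway between the tips of the shut fingers; the grasp point (between the pads) lies arm.hold_point_z behind it (arm.hold_point_z is the distance from the TCP to the grasp point, in m); z points along the fingers, y is the line along which they close (so a half turn about z gives the same grasp; the last joint's range is limited). The gripper opens to 88 mm and grips with 3 to 60 N. Pads are 19 mm wide; open, the fingers measure 130 mm over their backs; the gripper's body (78 mm by 193 mm) begins 47 mm behind the grasp point.
Start: joints at [-1.008, 0.359, 0.012, 0, -1.224, -0.288], TCP at [0.183, -0.65, 0.227] pointing down, gripper open.
Joint ranges: [-3.07, 3.07], [-1.43, 2.12], [-1.02, 1.25], [-3.03, 1.67], [-3.05, -0], [-3.03, 3.03]. Speed limits (rad/s): [2.39, 2.39, 3.01, 3.14, 3.14, 3.14].

## Interface

Orientations are given as [roll, pitch, yaw] about the fixed x, y, z axes, in that order (R = Rz(yaw) Ry(pitch) Rx(roll)).
In Python, from station import arm gives the robot as it stands.
- The arm moves only by the shell command python3 -m crank 'ROWS' [OPENING] [FORCE]. ROWS is JSON, a list that holds one entry, the list of rows, each a list of 4 numbers: the shift along the tool's x, y, z in units of 25 mm (1.0 is 25 mm), then the turn about the tool's z in units of 5 degrees (1.0 is 5 degrees). A call has 1 to 12 rows; each row is the pose to reach, as a shift and turn from the pose commanded when the call began, along the tool's axes at that moment; what a row does not reach only later rows make up. A row lasts 1/8 s, in which the tool goes at most 62.5 mm and 10.7 degrees, less where a joint would pass 70% of its speed; a pose out of reach is approached as far as the arm can. A call with a gripper value outside its range is refused whole. OPENING is the closure, from 0 (fully open) to 1 (shut), set as the call begins (- or left out, the last holds). The fingers move at their own pace and stop on an object; FORCE is the grip in N (left out, the last holds). Time passes only in rows, so rows that repeat a pose let the fingers close. It gives the time, the measured TCP pose, the force, the opening and the grip force at its end, in the units of the state.
- arm.get_state(): the state, without advancing time (a new reading comes with each control period).
- arm.grab_frame(name): name is "side" or "top"; returns (picture, depth): 400x640x3 uint8, red, green, blue; 400x640 float32, m along the optical axis (not along the pixel's ray), 0 where there is no reading.
- arm.get_calibration(name): a dict with "mtx" (3x3 intrinsics, pixels), "k1" (the pictures are not rectified: a ray, as slopes to the right and down, at radius r is drawn at 1 + k1 r^2 times it, then the intrinsics apply), "R" (3x3) and "t" (3): a world point X has camera coordinates R X + t. Camera axes: x right, y down, z forward; pixel columns grow to the right and rows downward; lengths in m; the calibration is good to about 2 mm. A picture is of the moment at which its call begins. get_calibration takes no time and is no camera call.
- arm.job_done(): hands the job in; it is judged then, once.
Trained networks look in the newest picture that a camera, given by its name, has taken for a name from the list of things; names that differ only in an ending like _2 or _b are one class to them, and where a whole thing is asked for, a point or a joint stands for the part that bears it (a point fixed in the world has none). Each returns a list of dicts, best first, with "score" (0 to 1); they miss things now and then, are a little off and sometimes report something else, mostly with a low value. They report only what shows in the picture. A call takes as long as a camera call. They do not tell look-alikes from the thing itself.
- arm.recognise(thing, camera): "extent" ([left, top, width, height] in pixels, round what is visible of it).
- arm.trace(thing, camera): "mask" (400x640 bool, what is visible of it) and "extent" ([left, top, width, height] in pixels, round what is visible of it).
The state is a dict: "t": time; "q": joint angles; "qd": joint speeds; "joint_efforts": joint torques, N m; "eef_pos": TCP position; "ee_rot": TCP orientation; "force": force on the tool from outside, world axes, zero at the start; "moment": the same for the moment, N m; "width": finger opening in m; "gripper_force": force on a finger pad.
Only numpy, scipy, OpenCV 4.12 (cv2) and the standard library are available. Lean on these libraries where they do the work, as an engineer would, in place of code of your own. Each camera call takes 0.05 s, during which the arm holds its last target. There are 200 camera calls.

## Task

Get the registration jig ready and square up the green mounted specimen for marking: push the sliding side stop fully home towards the specimen bed and lock it by moving the red-headed pin from its parking hole all the way down into the hole through the slide and the base plate. Then stand the specimen upright, flat on the bed, with a long side against the rear fence and a short side against the pinned stop, and press it firmly into that corner without ramming it. Finish still holding it there with a steady push on both stops, not letting go, and leave the other things on the bench alone.

Things in the scene. Friction and masses are not known exactly. Their poses are not given: they have to be found in the camera images.
- jig: Registration jig, screwed to the bench: aluminium base plate 200 x 250 x 16 mm (x from -100 to 100, y from -145 to 105 in its own frame). Origin on the bench under the plate, z up. The specimen bed is the plate's top, z = 16 mm. Its x axis points towards the rear fence; its -y axis points towards the slide. It is placed and turned a little differently each time.
- fence: Rear fence, a fixed steel bar on the bed, 18 mm (x) x 115 mm (y), only 10 mm high, so it tops out 26 mm above the bench. Its front face, looking to the jig's -x, is the rear stop: jig x = 45 mm, jig y from -16 to 99 mm. Origin and axes are those of the jig, raised to the bed. The fence, the side stop and the bed are smooth and slippery.
- stop_face (a point): Middle of the upper edge of the side stop's face, 26 mm above the bench. The side stop is a steel bar 78 mm (jig x, 39 mm to either side of this point) x 15 mm, only 10 mm high above the bed, fixed to the slide and moving with it. Its face looking to the jig's +y is the second stop; with the slide home it is at jig y = -20 mm. Axes as the jig's.
- slide (a joint): Slide of the side stop, m: 0 = fully home (dead stop, moved towards the jig's +y, holes in line), growing as it is drawn out to the jig's -y, up to 0.040. It starts drawn out 12 to 34 mm. Stays where left (1.5 N friction), gives way under a harder push until pinned. The pin leaves up to about 1.5 mm of play. Its tongue is 34 mm wide, top 28 mm above the bench, between two guide rails whose tops are 26 mm above the bench.
- slide_knob (a point): Middle of the gripping height of the black round knob standing on the end plate of the slide (moves with it): 17 mm diameter from 40 to 60 mm above the bench, a thinner neck of 11 mm below that, bevelled top at 64 mm; this point is on its axis, 50 mm above the bench. It is 54 mm further out (jig -y) than the lock hole. The end plate under it is 62 mm (jig x) x 16 mm, top 28 mm above the bench, and meets the rail ends when the slide is home.
- lock_hole (a point): Centre of the mouth of the pin hole in the top of the slide's tongue, 28 mm above the bench; moves with the slide. Hole 11.2 mm diameter, 12 mm deep through the tongue; below it, in line only when the slide is home, a hole of 11.6 mm through the 16 mm base plate. Both slightly chamfered.
- lock_pin: Lock pin, standing upright in its parking bush (a dark 30 mm square bush at jig x = -68, y = 66 mm, 28 mm high, hole 11.6 mm). Origin at the tip of the shank, z up along the pin: shank 10 mm diameter with a tapered tip, 26.5 mm long; then a steel flange 21 mm diameter, 4 mm thick, which rests on the bush, or on the tongue when fully in; then a red round head 18 mm diameter from 30.5 to 62.5 mm above the tip. 50 g. Fully in, the tip is 26.5 mm below the hole mouth.
- corner (a point): Corner of the specimen bed where the rear stop face and the side stop face (slide home) meet, at bed height (16 mm above the bench); axes as the jig's. The seated specimen reaches from here 40 mm to -x and 56 mm to +y.
- specimen: Metal specimen hot-mounted in a dark green resin block, 40 mm (its x) x 56 mm (its y) x 44 mm high, about 0.2 kg, with a steel and a copper strip showing in its top. Origin at the centre of its underside, z up. Starts standing on the bench to the left of the jig. The stops are only 10 mm high, so it can be gripped across either width above them.
- dish_a: Bystander: open aluminium dish, 64 mm across, 21 mm high; origin under its centre.
- dish_b: Bystander: lidded aluminium dish, 68 mm across, 24 mm high; origin under its centre.
- timer: Bystander: grey timer with red and white buttons, 58 x 58 x 18 mm; origin under its centre.
- screwdriver: Bystander: small yellow-handled screwdriver lying on the bench, 149 x 17 x 17 mm; origin under its centre.
- marker: Bystander: white marker pen with black cap lying on the bench, 17 x 135 x 16 mm; origin under its centre.
Mind the look-alikes: they are no part of the job. Several things look just like the specimen: the one meant starts nearest to the robot's base.

How it is judged:
By the outcome, as a careful person would: the job done as asked, in the order asked, and still so for the second after the job is handed in, while the arm keeps its last pose, push and grip.
It also fails if it takes over 58 s, if anything falls off the work surface, if the arm or the gripper's body presses on something with over 40 N, if the wrist force passes 120 N, or if a joint passes its speed limit or range.

## Working session

There is one attempt and no reset: what is moved stays moved. The work goes in short steps, Python scripts to look and compute and a shell command to move; the robot and the scene stay as the last step left them, time stands still between calls to the robot, and variables do not carry over. Pictures are saved under pics/ and viewed, at most 10 in all, crops included, and the job is handed in when it is done.

```bash
ls; mkdir -p pics
python3 - <<'E'
from station import arm
import cv2
s=arm.get_state();print(s['t'],s['eef_pos'],s['ee_rot'],s['width'],arm.hold_point_z)
for n in('top','side'):
    p,d=arm.grab_frame(n);cv2.imwrite(f'pics/{n}0.png',p[:,:,::-1]);c=arm.get_calibration(n);print(n,c)
E
```

```text
pics
0.0 [ 0.18299987 -0.6492089   0.22561847] [ 3.13992507e+00 -1.43077879e-04 -2.86690655e+00] 0.08745006226522055 0.0188
top {'mtx': array([[466.6596678 ,   0.        , 313.97648266],
       [  0.        , 466.6596678 , 194.22140659],
       [  0.        ,   0.        ,   1.        ]]), 'k1': -0.07767149286230916, 'R': array([[ 0.01906024, -0.99970743,  0.01489184],
       [-0.98840893, -0.02108437, -0.1503437 ],
       [ 0.1506137 , -0.01185364, -0.98852163]]), 't': array([0.00978349, 0.60802483, 1.40904446])}
side {'mtx': array([[459.70485811,   0.        , 322.44821028],
       [  0.        , 459.70485811, 199.75714512],
       [  0.        ,   0.        ,   1.        ]]), 'k1': -0.12936270552247708, 'R': array([[-0.32368473, -0.94606146, -0.01399651],
       [-0.37572332,  0.14209808, -0.91577297],
       [ 0.86836639, -0.29116291, -0.40145233]]), 't': array([0.21422352, 0.26619209, 0.99965018])}
```

View pics/top0.png

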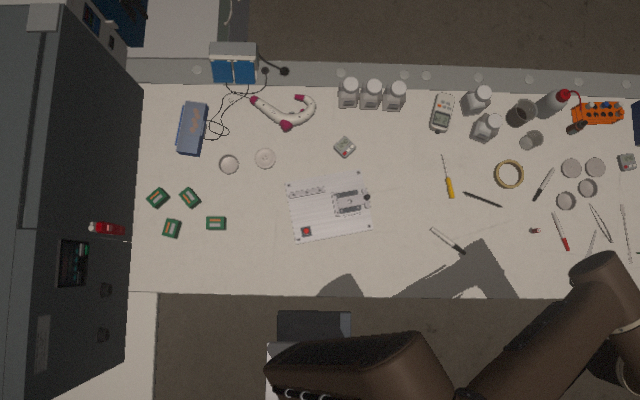

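View pics/side0.png

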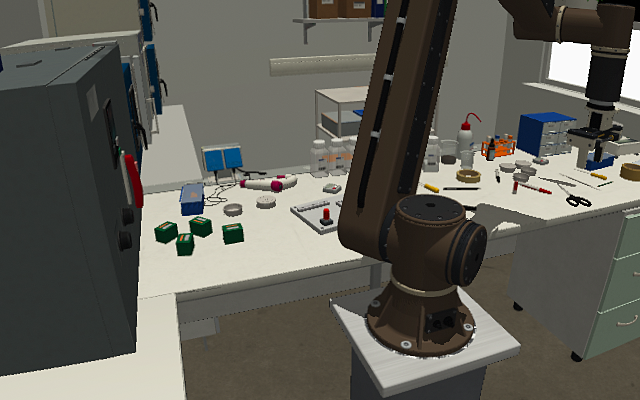

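The top view shows the jig at about (330,205), the red pin at (307,231) and the knob at (366,197). Of the four green blocks, the one at (216,223) is nearest the base. Next I'll measure.

```bash
cat > h.py <<'E'
import numpy as np,cv2
from station import arm
def ray(n,uv):
    c=arm.get_calibration(n);K=c['mtx'];uv=np.atleast_2d(np.asarray(uv,float))
    p=cv2.undistortPoints(uv[:,None],K,np.array([c['k1'],0,0,0,0]))[:,0]
    R=np.array(c['R']);t=np.array(c['t']);return -R.T@t,(np.c_[p,np.ones(len(p))])@R
def onz(n,uv,z):
    o,d=ray(n,uv);s=(z-o[2])/d[:,2];return o+d*s[:,None]
def proj(n,X):
    c=arm.get_calibration(n);R=np.array(c['R'])
    return cv2.projectPoints(np.atleast_2d(X).astype(float),cv2.Rodrigues(R)[0],np.array(c['t']),c['mtx'],np.array([c['k1'],0,0,0,0]))[0][:,0]
E
python3 - <<'E'
from h import *
p,d=arm.grab_frame('top')
im=p[:,:,::-1]
c=im[160:255,275:385];cv2.imwrite('pics/jigc.png',cv2.resize(c,None,fx=6,fy=6,interpolation=cv2.INTER_CUBIC)[:, :])
np.save('d0.npy',d);cv2.imwrite('raw0.png',im)
for th in['jig','lock_pin','slide_knob','specimen','fence','slide']:
  for r in arm.trace(th,'top')[:5]:
    m=r['mask'];v,u=np.nonzero(m)
    cen=[u.mean(),v.mean()];rect=cv2.minAreaRect(np.c_[u,v].astype(np.float32))
    z={'jig':.016,'lock_pin':.06,'slide_knob':.064,'specimen':.044,'fence':.026,'slide':.028}[th]
    print(th,round(r['score'],2),np.round(cen,1),len(u),np.round(rect[0],1),np.round(rect[1],1),round(rect[2],1),np.round(onz('top',cen,z)[0],4),'medz',np.median(d[m]))
E
```

```text
jig 0.64 [329.6 206.7] 4659 [329.1 206. ] [63.5 80.6] 78.7 [ 0.5733 -0.0288  0.016 ] medz 1.4778233
lock_pin 0.39 [350.2 201.2] 577 [350.8 202.2] [24.5 37.9] 83.7 [ 0.5861 -0.09    0.06  ] medz 1.4730433
slide_knob 0.62 [449.  241.4] 132 [448.5 241. ] [38.   3.9] 37.9 [ 0.4676 -0.3947  0.064 ] medz 1.4703932
slide_knob 0.56 [350.4 201. ] 579 [351.4 201.7] [24.3 38.6] 81.9 [ 0.5863 -0.0901  0.064 ] medz 1.4730024
specimen 0.74 [171.3 228.5] 273 [171.5 228.3] [16.8 17.2] 15.9 [0.4912 0.4619 0.044 ] medz 1.436232
specimen 0.66 [189.3 197.8] 328 [189.2 197.7] [22.8 15.4] 50.2 [0.5883 0.4111 0.044 ] medz 1.4532241
specimen 0.58 [216.2 223.4] 239 [216.3 223.5] [19.5 12.3] 4.4 [0.5102 0.3227 0.044 ] medz 1.4405373
fence 0.54 [306.7 191.9] 234 [306.  191.7] [ 7.2 36.8] 80.2 [0.6177 0.0449 0.026 ] medz 1.4778535
slide 0.81 [349.1 201. ] 540 [350.6 202.4] [24.5 38.1] 84.3 [ 0.5912 -0.0893  0.028 ] medz 1.4728668
```

View pics/jigc.png

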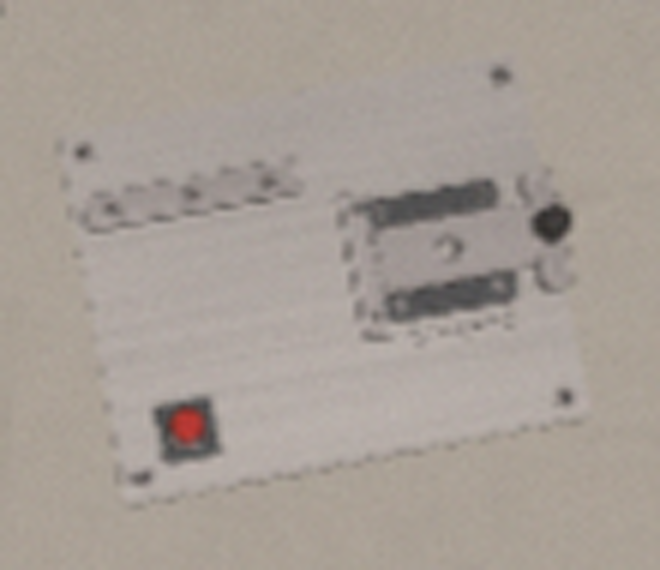

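The crop shows the jig's four corners, its screws, the red pin head at (187,426), the black knob at (551,223) and the lock hole at (452,248). I'll fit the jig pose from the corners and pin, and the specimen pose with a box-silhouette fit.

```bash
cat >> h.py <<'E'
from scipy.optimize import minimize,least_squares
def T(p,P):
    c,s=np.cos(p[2]),np.sin(p[2]);P=np.atleast_2d(np.asarray(P,float));return np.c_[p[0]+c*P[:,0]-s*P[:,1],p[1]+s*P[:,0]+c*P[:,1],P[:,2]]
def blockfit(m,p0,n='top',z=0.):
    B=np.array([[a*.02,b*.028,z+h] for a in(-1,1) for b in(-1,1) for h in(0,.044)])
    v,u=np.nonzero(m);u0,v0,u1,v1=u.min()-8,v.min()-8,u.max()+9,v.max()+9;S=8
    M=cv2.resize(m[v0:v1,u0:u1].astype(np.float32),None,fx=S,fy=S,interpolation=cv2.INTER_LINEAR)
    def cost(p):
        q=(proj(n,T(p,B))-[u0,v0]+.5)*S-.5
        I=np.zeros(M.shape,np.uint8);cv2.fillConvexPoly(I,cv2.convexHull(np.round(q*16).astype(np.int32)),1,shift=4)
        return np.abs(I-M).sum()/S/S
    best=None
    for y in np.arange(0,np.pi,.26):
        r=minimize(cost,[*p0,y],method='Nelder-Mead',options=dict(initial_simplex=np.array([[*p0,y],[p0[0]+.006,p0[1],y],[p0[0],p0[1]+.006,y],[*p0,y+.15]])))
        if best is None or r.fun<best.fun:best=r
    return best
def green(im,uv,r=22):
    h=cv2.cvtColor(im,cv2.COLOR_BGR2HSV);m=cv2.inRange(h,(40,90,20),(90,255,255))
    w=np.zeros_like(m);cv2.circle(w,(int(uv[0]),int(uv[1])),r,255,-1);m&=w
    v,u=np.nonzero(m);o=np.zeros_like(m);cv2.fillConvexPoly(o,cv2.convexHull(np.c_[u,v].astype(np.int32)),1);return o>0
E
python3 - <<'E'
from h import *
im=cv2.imread('raw0.png')
f=lambda a:275+(np.array(a)[0]+.5)/6-.5
g=lambda a:np.array([275,160])+(np.array(a)+.5)/6-.5
C=[(62,143),(515,60),(588,415),(125,503),(187,426)]
J=np.array([[.1,.105,.016],[.1,-.145,.016],[-.1,-.145,.016],[-.1,.105,.016],[-.068,.066,.064]])
uv=np.array([g(c) for c in C])
r=least_squares(lambda p:(proj('top',T(p,J))-uv).ravel(),[.57,-.03,.15]);print('jig',r.x,np.degrees(r.x[2]),np.round(r.fun.reshape(-1,2),2))
np.save('jig.npy',r.x)
def inv(p,X):
    c,s=np.cos(p[2]),np.sin(p[2]);d=X[:2]-p[:2];return np.array([c*d[0]+s*d[1],-s*d[0]+c*d[1]])
for nm,c,z in[('knob',(551,223),.064),('hole',(452,248),.028),('pin',(187,426),.064),('fenceL',(85,228),.016),('fenceR',(300,195),.016),('s1',(83,152),.016),('s2',(500,75),.016),('s3',(565,397),.016),('s4',(140,478),.016)]:
    X=onz('top',g(c),z)[0];print(nm,np.round(X,4),np.round(inv(r.x,X)*1e3,1))
m=green(im,(216,223));print(m.sum());b=blockfit(m,(.51,.323));print(b.x,np.degrees(b.x[2]),b.fun)
cv2.imwrite('pics/sp.png',cv2.resize(im[185:245,140:240],None,fx=6,fy=6,interpolation=cv2.INTER_CUBIC))
E
```

```text
jig [ 0.57172958 -0.00539731  0.20413003] 11.695789086519598 [[-0.78 -1.01]
 [ 0.31 -1.05]
 [ 0.69  0.87]
 [-0.11  0.83]
 [-0.1   0.24]]
knob [ 0.6005 -0.1396  0.064 ] [   1.  -137.2]
hole [ 0.5915 -0.0919  0.028 ] [  1.8 -88.7]
pin [0.4925 0.0452 0.064 ] [-67.3  65.6]
fenceL [0.5997 0.1016 0.016 ] [49.1 99.1]
fenceR [ 0.6199 -0.012   0.016 ] [ 45.8 -16.2]
s1 [0.6405 0.1038 0.016 ] [89.5 93. ]
s2 [ 0.6872 -0.1181  0.016 ] [  90.2 -133.8]
s3 [ 0.5152 -0.1533  0.016 ] [ -85.4 -133.4]
s4 [0.4683 0.0694 0.016 ] [-86.1  94.2]
206
[ 0.51431401  0.33027971 -0.12183265] -6.980496532960491 76.441650390625
```

View pics/sp.png

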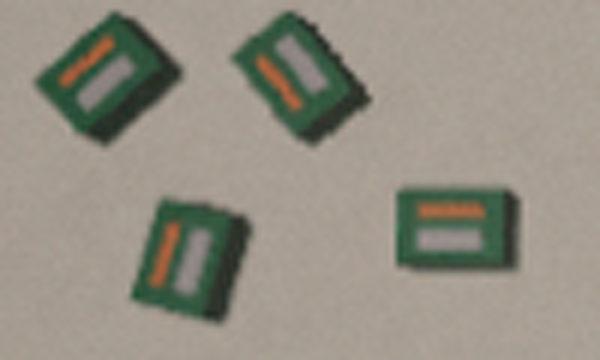

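The target block has its top face at crop (398–505, 190–268), long side along world y. The dark right face broke my mask, so I'll redo that fit from the corners. Now to plan the knob approach.

```bash
cat >> h.py <<'E'
def units(xyz,yawdeg,s=None):
    s=s or arm.get_state();P=np.array(s['eef_pos']);y=s['ee_rot'][2]
    e=np.array([np.cos(y),np.sin(y),0]);f=np.array([np.sin(y),-np.cos(y),0]);D=np.asarray(xyz)-P
    dy=(yawdeg-np.degrees(y)+90)%180-90
    return np.round(np.r_[np.array([D@e,D@f,-D[2]])/.025,-dy/5],2)
E
python3 - <<'E'
from h import *
print(units([.5995,-.1400,.10],11.7),units([.5995,-.1400,.034],11.7))
im=cv2.imread('raw0.png')
g=lambda a:np.array([140,185])+(np.array(a)+.5)/6-.5
J=np.array([[.02,.028,.044],[.02,-.028,.044],[-.02,-.028,.044],[-.02,.028,.044],[.02,-.028,0],[-.02,-.028,0]])
uv=np.array([g(c) for c in[(397,188),(505,189),(501,268),(397,266),(519,194),(516,270)]])
r=least_squares(lambda p:(proj('top',T(p,J))-uv).ravel(),[.51,.32,0]);print(r.x,np.degrees(r.x[2]),np.round(r.fun.reshape(-1,2),2))
np.save('spec.npy',r.x)
E
```

```text
[-21.56  15.1    5.06   0.81] [-21.56  15.1    7.7    0.81]
[0.51335595 0.32820718 0.02316103] 1.3270293122038879 [[-0.06  0.02]
 [-0.07 -0.17]
 [ 0.3  -0.45]
 [-0.42 -0.1 ]
 [ 0.02  0.44]
 [ 0.24  0.29]]
```

```bash
python3 -m crank '[[[-2,1.4,0,0],[-4,2.8,0,0.8],[-6,4.2,0,0.8],[-8,5.6,0,0.8],[-10,7,0,0.8],[-12,8.4,0,0.8],[-14,9.8,0.5,0.8],[-16,11.2,1.5,0.8],[-18,12.6,2.5,0.8],[-20,14,3.5,0.8],[-21.2,14.8,4.5,0.8],[-21.55,15.1,5,0.8]]]' 0 15; python3 -m crank '[[[0,0,0,0],[0,0,0,0]]]'
python3 - <<'E'
from h import *
print(units([.5995,-.1400,.034],11.7),arm.get_state()['eef_pos'])
p,d=arm.grab_frame('top');cv2.imwrite('pics/t1.png',cv2.resize(p[150:260,260:400,::-1],None,fx=5,fy=5,interpolation=cv2.INTER_CUBIC))
E
```

```text
t: 1.95
eef_pos: [0.6, -0.1379, 0.0996]
ee_rot: [3.141, -0.002, -2.934]
force: [-0.3, -0.4, 0.2]
width: 0.0875
gripper_force: 0.0
t: 2.2
eef_pos: [0.599, -0.1411, 0.1025]
ee_rot: [-3.141, 0.001, -2.937]
force: [-1.0, 0.1, 0.0]
width: 0.0877
gripper_force: 0.0
[-0.03  0.04  2.74  0.  ] [ 0.59903371 -0.14107362  0.10251787]
```

```bash
python3 -m crank '[[[0,0,1.2,0],[0,0,2.2,0],[0,0,2.7,0],[0,0,2.7,0]]]' && python3 -m crank '[[[0,0,0,0],[0,0,0,0],[0,0,0,0],[0,0,0,0],[0,0,0,0],[0,0,0,0]]]' 1 10
python3 - <<'E'
from h import *
j=np.load('jig.npy');s=arm.get_state();print(s['width'],s['gripper_force'],s['eef_pos'],T([0,0,-j[2]],np.array(s['eef_pos'])-[j[0],j[1],0]))
E
```

```text
t: 2.75
eef_pos: [0.5989, -0.1408, 0.0341]
ee_rot: [-3.142, -0.001, -2.937]
force: [0.4, 0.6, 0.4]
width: 0.0879
gripper_force: 0.0
t: 3.5
eef_pos: [0.5992, -0.1401, 0.034]
ee_rot: [3.142, -0.0, -2.937]
force: [-0.4, 0.1, 1.7]
width: 0.0332
gripper_force: 0.0
0.033214564663031555 0.0 [ 0.59923668 -0.14009612  0.03404922] [[-0.00036953 -0.13747826  0.03404922]]
```

```bash
python3 -m crank '[[[0,0,0,0],[0,0,0,0],[0,0,0,0],[0,0.15,0,0],[0,0.3,0,0],[0,0.45,0,0]]]' 1 15; python3 -m crank '[[[0,0,0,0]]]'
python3 - <<'E'
from h import *
j=np.load('jig.npy');s=arm.get_state();print(s['width'],s['gripper_force'],s['eef_pos'],T([0,0,-j[2]],np.array(s['eef_pos'])-[j[0],j[1],0]),T([0,0,-j[2]],s['force']))
p,d=arm.grab_frame('top');cv2.imwrite('pics/t1.png',cv2.resize(p[150:260,260:400,::-1],None,fx=5,fy=5,interpolation=cv2.INTER_CUBIC))
E
```

```text
t: 4.25
eef_pos: [0.597, -0.1296, 0.0342]
ee_rot: [-3.141, -0.0, -2.936]
force: [4.0, -22.3, -7.5]
width: 0.0164
gripper_force: 15.0
t: 4.38
eef_pos: [0.597, -0.1299, 0.0341]
ee_rot: [-3.14, -0.0, -2.936]
force: [1.8, -8.5, -2.6]
width: 0.0162
gripper_force: 15.0
0.016225404146407066 14.999704000947531 [ 0.59702963 -0.12987081  0.03406231] [[-0.00045793 -0.12701784  0.03406231]] [[ 0.07618135 -8.71186828 -2.55306395]]
```

View pics/t1.png

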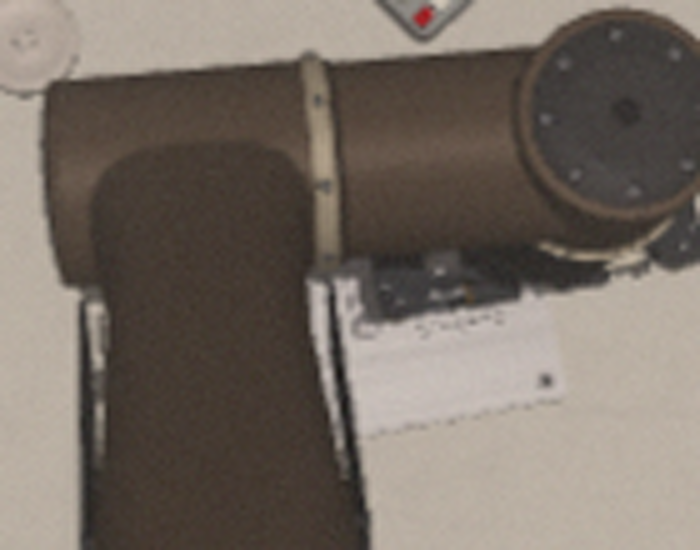

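The arm hides the slide in this view. I'll push a little further to tell a dead stop from friction.

```bash
python3 -m crank '[[[0,0.04,0,0],[0,0.08,0,0],[0,0.08,0,0]]]'
python3 - <<'E'
from h import *
j=np.load('jig.npy');s=arm.get_state();print(s['width'],s['gripper_force'],s['eef_pos'],T([0,0,-j[2]],np.array(s['eef_pos'])-[j[0],j[1],0]),T([0,0,-j[2]],s['force']))
E
```

```text
t: 4.8
eef_pos: [0.597, -0.1297, 0.0341]
ee_rot: [-3.139, -0.0, -2.937]
force: [4.5, -18.3, -5.2]
width: 0.0161
gripper_force: 15.0
0.01611832354207274 14.99929440091364 [ 0.59702462 -0.12971573  0.03413487] [[-0.00043139 -0.12686498  0.03413487]] [[  0.66075095 -18.835683    -5.22466452]]
```

The push grew from 9 to 19 N over 2 mm of command with no movement, so the slide is home. I'll ease off, read the knob position and regrip at 90° to get its other coordinate.

```bash
python3 -m crank '[[[0,-0.07,0,0],[0,-0.14,0,0],[0,-0.14,0,0]]]'
python3 - <<'E'
from h import *
j=np.load('jig.npy');s=arm.get_state();print(s['width'],s['q'],s['eef_pos'],T([0,0,-j[2]],np.array(s['eef_pos'])-[j[0],j[1],0]),T([0,0,-j[2]],s['force']))
E
```

```text
t: 5.18
eef_pos: [0.5971, -0.1303, 0.034]
ee_rot: [3.141, -0.0, -2.936]
force: [0.8, -1.4, -0.5]
width: 0.0161
gripper_force: 15.0
0.016130805911092012 [ 1.04219037e-01  4.39489643e-01 -3.56098658e-01 -1.48890217e-04
 -7.75377525e-01 -1.46974822e+00] [ 0.59714024 -0.13034706  0.03403022] [[-0.00044616 -0.12750664  0.03403022]] [[ 0.48209513 -1.5429007  -0.51728404]]
```

```bash
python3 -m crank '[[[0,0,0,0],[0,0,0,0],[0,0,0,-2],[0,0,0,-4],[0,0,0,-6],[0,0,0,-8],[0,0,0,-10],[0,0,0,-12],[0,0,0,-14],[0,0,0,-16],[0,0,0,-18],[0,0,0,-18]]]' 0.6 10; python3 -m crank '[[[0,0,0,0],[0,0,0,0],[0,0,0,0],[0,0,0,0],[0,0,0,0]]]' 1 8
python3 - <<'E'
from h import *
j=np.load('jig.npy');s=arm.get_state();print(s['width'],s['eef_pos'],T([0,0,-j[2]],np.array(s['eef_pos'])-[j[0],j[1],0]),T([0,0,-j[2]],s['force']))
E
```

```text
t: 6.68
eef_pos: [0.5973, -0.1304, 0.0341]
ee_rot: [-3.141, 0.0, -1.367]
force: [-0.5, 0.3, 0.1]
width: 0.035
gripper_force: 0.0
t: 7.3
eef_pos: [0.6012, -0.1298, 0.0345]
ee_rot: [-3.135, -0.001, -1.367]
force: [10.4, 1.7, -8.2]
width: 0.0165
gripper_force: 8.0
0.01653346585687606 [ 0.60119921 -0.12975221  0.03445155] [[ 0.00364912 -0.12774695  0.03445155]] [[10.51689012 -0.46170504 -8.23384739]]
```

```bash
python3 -m crank '[[[0,-0.05,0,0],[0,-0.09,0,0],[0,-0.09,0,0]]]'
python3 - <<'E'
from h import *
j=np.load('jig.npy');s=arm.get_state();print(s['width'],s['eef_pos'],T([0,0,-j[2]],np.array(s['eef_pos'])-[j[0],j[1],0]),T([0,0,-j[2]],s['force']))
E
```

```text
t: 7.68
eef_pos: [0.6012, -0.1297, 0.0344]
ee_rot: [-3.139, -0.0, -1.367]
force: [6.3, 1.5, -3.6]
width: 0.0164
gripper_force: 8.0
0.01640831463423409 [ 0.60121196 -0.12973336  0.0343609 ] [[ 0.00366543 -0.12773108  0.0343609 ]] [[ 6.48504194  0.17414371 -3.5787849 ]]
```

```bash
python3 -m crank '[[[0,-0.07,0,0],[0,-0.12,0,0],[0,-0.12,0,0]]]'
python3 - <<'E'
from h import *
j=np.load('jig.npy');s=arm.get_state();print(s['width'],s['eef_pos'],T([0,0,-j[2]],np.array(s['eef_pos'])-[j[0],j[1],0]),T([0,0,-j[2]],s['force']),s['ee_rot'])
E
```

```text
t: 8.05
eef_pos: [0.6013, -0.1297, 0.0342]
ee_rot: [3.14, 0.0, -1.366]
force: [-2.8, 0.9, 4.9]
width: 0.0163
gripper_force: 8.0
0.016312884424553364 [ 0.60129514 -0.1297188   0.03419089] [[ 0.00374984 -0.12773368  0.03419089]] [[-2.59511529  1.49191193  4.89522691]] [ 3.13969766e+00  2.28048692e-04 -1.36641972e+00]
```

```bash
python3 -m crank '[[[-0.05,0,0,0],[-0.09,0,0,0],[-0.09,0,0,0]]]'
python3 - <<'E'
from h import *
j=np.load('jig.npy');s=arm.get_state();print(s['width'],T([0,0,-j[2]],np.array(s['eef_pos'])-[j[0],j[1],0]),T([0,0,-j[2]],s['force']))
P=T(j,[-.065,.066,.085])[0];print(P,units(P,-168.3),units(P,-78.3))
E
```

```text
t: 8.43
eef_pos: [0.6012, -0.129, 0.0342]
ee_rot: [3.14, -0.002, -1.366]
force: [-1.3, -10.0, 2.8]
width: 0.0164
gripper_force: 8.0
0.016412649002730574 [[ 0.0038105  -0.12705865  0.03421574]] [[-3.25857942 -9.53672481  2.79820964]]
[0.49469992 0.04605588 0.085     ] [ -7.72   2.75  -2.03 -17.99] [-7.72  2.75 -2.03  0.01]
```

```bash
python3 -m crank '[[[0.09,0,0,0],[0.09,0,0,0],[0.09,0,0,0],[0,0,-1.5,2],[-1.5,0.6,-2,4],[-3.5,1.2,-2,6],[-5.5,2,-2,8],[-7.6,2.75,-2,10],[-7.6,2.75,-2,12],[-7.6,2.75,-2,14],[-7.6,2.75,-2,16],[-7.6,2.75,-2,18]]]' 0.55 8
python3 - <<'E'
from h import *
j=np.load('jig.npy');arm.grab_frame('side')
p,d=arm.grab_frame('side');cv2.imwrite('pics/s1.png',cv2.resize(p[170:260,270:390,::-1],None,fx=5,fy=5,interpolation=cv2.INTER_CUBIC))
print(units(T(j,[-.065,.066,.034])[0],11.7),arm.get_state()['eef_pos'])
E
```

```text
t: 9.93
eef_pos: [0.4959, 0.0451, 0.0841]
ee_rot: [3.141, 0.0, -2.942]
force: [0.2, 0.4, -0.6]
width: 0.0393
gripper_force: 0.0
[ 0.04  0.05  2.   -0.01] [0.49591563 0.04501644 0.0840964 ]
```

```bash
python3 -m crank '[[[0.04,0.05,1,0],[0.04,0.05,2,0],[0.04,0.05,2,0]]]'; python3 -m crank '[[[0,0,0,0],[0,0,0,0],[0,0,0,0],[0,0,0,0],[0,0,0,0]]]' 1 5
python3 - <<'E'
from h import *
j=np.load('jig.npy');s=arm.get_state();print(s['width'],T([0,0,-j[2]],np.array(s['eef_pos'])-[j[0],j[1],0]),T([0,0,-j[2]],s['force']))
E
```

```text
t: 10.4
eef_pos: [0.4934, 0.0452, 0.0327]
ee_rot: [-3.141, -0.004, -2.933]
force: [-0.1, -0.1, -0.0]
width: 0.0396
gripper_force: 0.0
t: 11.02
eef_pos: [0.4953, 0.0458, 0.0349]
ee_rot: [-3.142, 0.001, -2.936]
force: [-0.1, -1.1, 6.3]
width: 0.0176
gripper_force: 5.0
0.017626816318402228 [[-0.06443077  0.06557048  0.03487832]] [[-0.27328899 -1.0275459   6.27048451]]
```

```bash
python3 -m crank '[[[0,0,0,0],[0,0,0,0],[0,0,0,-2],[0,0,0,-4],[0,0,0,-6],[0,0,0,-8],[0,0,0,-10],[0,0,0,-12],[0,0,0,-14],[0,0,0,-16],[0,0,0,-18],[0,0,0,-18]]]' 0.65 5; python3 -m crank '[[[0,0,0,0],[0,0,0,0],[0,0,0,0],[0,0,0,0]]]' 1 5
python3 - <<'E'
from h import *
j=np.load('jig.npy');s=arm.get_state();print(s['width'],T([0,0,-j[2]],np.array(s['eef_pos'])-[j[0],j[1],0]),T([0,0,-j[2]],s['force']))
E
```

```text
t: 12.52
eef_pos: [0.4946, 0.0458, 0.0339]
ee_rot: [3.141, -0.0, -1.367]
force: [0.0, -1.5, 0.4]
width: 0.0305
gripper_force: 0.0
t: 13.02
eef_pos: [0.4947, 0.0457, 0.034]
ee_rot: [3.142, 0.0, -1.366]
force: [0.5, -0.2, -0.1]
width: 0.0178
gripper_force: 5.0
0.017776133209068224 [[-0.06509416  0.06567817  0.0340356 ]] [[ 0.46183185 -0.30003754 -0.11403619]]
```

```bash
python3 -m crank '[[[0,0,0,0],[0,0,-0.6,0],[0,0,-1.3,0],[0,0,-1.8,0],[0,0,-1.8,0]]]' 1 25
python3 - <<'E'
from h import *
j=np.load('jig.npy');s=arm.get_state();print(s['width'],s['gripper_force'],T([0,0,-j[2]],np.array(s['eef_pos'])-[j[0],j[1],0]),T([0,0,-j[2]],s['force']))
print(units(T(j,[.0036,-.0734,.079])[0],11.8+90))
E
```

```text
t: 13.65
eef_pos: [0.4953, 0.046, 0.0799]
ee_rot: [-3.14, 0.001, -1.366]
force: [-0.1, -0.2, -0.8]
width: 0.0171
gripper_force: 25.0
0.017147200212586748 24.999989281932358 [[-0.06439311  0.06586487  0.0798954 ]] [[-0.14254708 -0.14400798 -0.79417072]]
[ 5.57 -2.72  0.04 -0.01]
```

```bash
python3 -m crank '[[[1.8,-0.9,0,0],[3.6,-1.8,0,0],[5.2,-2.6,0,0],[5.57,-2.72,0,0],[5.57,-2.72,0,0],[5.57,-2.72,0,0]]]'
python3 - <<'E'
from h import *
j=np.load('jig.npy');s=arm.get_state();print(T([0,0,-j[2]],np.array(s['eef_pos'])-[j[0],j[1],0]),T([0,0,-j[2]],s['force']))
print(units(T(j,[.0036,-.0734,.079])[0],11.8+90))
p,d=arm.grab_frame('side');cv2.imwrite('pics/s2.png',cv2.resize(p[150:250,280:420,::-1],None,fx=5,fy=5,interpolation=cv2.INTER_CUBIC))
E
```

```text
t: 14.4
eef_pos: [0.5888, -0.0761, 0.0787]
ee_rot: [3.141, 0.0, -1.365]
force: [-0.3, 0.1, -0.1]
width: 0.017
gripper_force: 25.0
[[ 0.00239169 -0.07267044  0.07872916]] [[-0.29610876  0.21121894 -0.14865369]]
[ 0.03 -0.05 -0.01 -0.01]
```

```bash
python3 -m crank '[[[0.03,-0.05,0.3,0],[0.03,-0.05,0.6,0],[0.03,-0.05,0.7,0],[0.03,-0.05,0.8,0],[0.03,-0.05,0.9,0],[0.03,-0.05,0.9,0]]]'
python3 - <<'E'
from h import *
j=np.load('jig.npy');s=arm.get_state();print(T([0,0,-j[2]],np.array(s['eef_pos'])-[j[0],j[1],0]),T([0,0,-j[2]],s['force']))
E
```

```text
t: 15.2
eef_pos: [0.5909, -0.0771, 0.0565]
ee_rot: [3.141, 0.0, -1.366]
force: [-1.0, 2.3, -1.0]
width: 0.0176
gripper_force: 25.0
[[ 0.00421658 -0.07413866  0.05645158]] [[-0.49319991  2.46658273 -0.99674647]]
```

The tip is about 4 mm below the mouth with almost no vertical force, so it has entered. Continuing down.

```bash
python3 -m crank '[[[0,0,0.2,0],[0,0,0.35,0],[0,0,0.5,0],[0,0,0.6,0],[0,0,0.6,0]]]'
python3 - <<'E'
from h import *
j=np.load('jig.npy');s=arm.get_state();print(T([0,0,-j[2]],np.array(s['eef_pos'])-[j[0],j[1],0]),T([0,0,-j[2]],s['force']))
E
```

```text
t: 15.82
eef_pos: [0.5907, -0.0771, 0.041]
ee_rot: [3.141, 0.0, -1.366]
force: [-1.4, 2.3, -1.9]
width: 0.0174
gripper_force: 25.0
[[ 0.00401836 -0.07406678  0.04104561]] [[-0.91579265  2.52577804 -1.85955906]]
```

```bash
python3 -m crank '[[[0,0,0.15,0],[0,0,0.28,0],[0,0,0.36,0],[0,0,0.42,0],[0,0,0.42,0]]]'
python3 - <<'E'
from h import *
j=np.load('jig.npy');s=arm.get_state();print(s['width'],T([0,0,-j[2]],np.array(s['eef_pos'])-[j[0],j[1],0]),T([0,0,-j[2]],s['force']))
E
```

```text
t: 16.45
eef_pos: [0.591, -0.0773, 0.0336]
ee_rot: [-3.141, -0.001, -1.365]
force: [-11.1, 5.6, 26.1]
width: 0.0172
gripper_force: 25.1
0.017246032240980216 [[ 0.00428717 -0.07426761  0.03364987]] [[-9.73392298  7.76956137 26.12804049]]
```

The pin is seated: flange force of 26 N at the expected height. I'll release it and go to the specimen.

```bash
python3 -m crank '[[[0.05,0.05,-0.1,0],[0.05,0.05,-0.1,0],[0.05,0.05,-0.1,0],[0,0,-1,0],[0,0,-2.5,0],[0,0,-3.5,0]]]' 0.5 10
python3 - <<'E'
from h import *
print(units([.516,.3275,.11],91.3))
E
```

```text
t: 17.2
eef_pos: [0.5916, -0.0773, 0.1198]
ee_rot: [-3.141, -0.0, -1.366]
force: [0.2, 0.5, -0.5]
width: 0.0439
gripper_force: 0.0
[-16.47  -0.34   0.39   2.09]
```

```bash
python3 -m crank '[[[-2,0,0,0.3],[-4,0,0,0.6],[-6,-0.1,0,0.9],[-8,-0.1,0,1.2],[-10,-0.2,0,1.5],[-12,-0.3,0,1.8],[-14,-0.3,0,2.1],[-15.8,-0.3,0,2.1],[-16.4,-0.34,0,2.1],[-16.47,-0.34,0.4,2.1],[-16.47,-0.34,0.4,2.1]]]' 0.05 10
python3 - <<'E'
from h import *
p,d=arm.grab_frame('top');a=p[160:255,275:385,::-1]
p2,d2=arm.grab_frame('side');b=p2[150:245,280:390,::-1]
cv2.imwrite('pics/chk.png',np.vstack([cv2.resize(x,None,fx=3.1,fy=3.1,interpolation=cv2.INTER_CUBIC) for x in(a,b)]))
j=np.load('jig.npy')
print(units([.516,.3275,.014],91.3))
E
```

```text
t: 18.58
eef_pos: [0.515, 0.326, 0.107]
ee_rot: [3.14, -0.002, -1.55]
force: [-0.0, -0.7, 0.8]
width: 0.0832
gripper_force: 0.0
[-0.05 -0.01  3.77 -0.03]
```

View pics/chk.png

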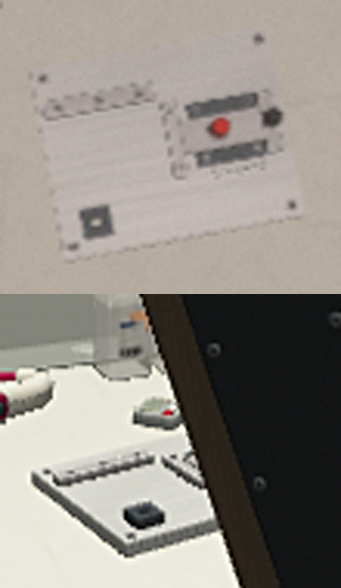

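The picture shows the red pin in the slide at (221,127), the bush empty at (96,222) and the end plate against the rails. Now I'll grip the specimen.

```bash
python3 -m crank '[[[-0.05,0,1.3,0],[-0.05,0,2.6,0],[-0.05,0,3.4,0],[-0.05,0,3.77,0],[-0.05,0,3.77,0]]]' 0.2 15; python3 -m crank '[[[0,0,0,0],[0,0,0,0],[0,0,0,0],[0,0,0,0],[0,0,0,0]]]' 1 15
python3 - <<'E'
from h import *
s=arm.get_state();print(s['width'],s['gripper_force'],s['eef_pos'],s['ee_rot'][2],s['moment'])
E
```

```text
t: 19.3
eef_pos: [0.5157, 0.3283, 0.0142]
ee_rot: [3.141, -0.001, -1.55]
force: [0.7, 0.1, -0.7]
width: 0.0703
gripper_force: 0.0
t: 19.92
eef_pos: [0.5155, 0.329, 0.0147]
ee_rot: [-3.141, 0.0, -1.549]
force: [-1.9, 0.3, 4.8]
width: 0.0397
gripper_force: 15.0
0.03970557065413826 15.000221282243729 [0.51551715 0.32904275 0.01474223] -1.5488850568729333 [-0.04614716  0.93071572 -0.05455318]
```

```bash
python3 -m crank '[[[0,0,0,0],[0,0,-1,0],[0,0,-2.5,0],[0,0,-3,0],[0,0,-3,0]]]' 1 35
python3 - <<'E'
from h import *
j=np.load('jig.npy');s=arm.get_state();print(s['width'],s['gripper_force'],s['force'])
print(units(T(j,[.018,.020,.085])[0],11.8+90))
E
```

```text
t: 20.55
eef_pos: [0.5155, 0.329, 0.0894]
ee_rot: [-3.141, 0.001, -1.549]
force: [-1.0, -0.3, -3.2]
width: 0.0401
gripper_force: 35.0
0.04005559787962133 34.9996018409729 [-0.98737472 -0.27287227 -3.22360277]
[12.5  -2.53  0.18 -2.11]
```

```bash
python3 -m crank '[[[1,-0.2,0,-0.2],[2.8,-0.6,0,-0.6],[4.6,-0.9,0,-1],[6.4,-1.3,0,-1.4],[8.2,-1.7,0,-1.8],[10,-2,0,-2.11],[11.5,-2.4,0,-2.11],[12.3,-2.5,0.1,-2.11],[12.5,-2.53,0.18,-2.11],[12.5,-2.53,0.18,-2.11],[12.5,-2.53,0.18,-2.11]]]'
python3 - <<'E'
from h import *
j=np.load('jig.npy')
p,d=arm.grab_frame('side');cv2.imwrite('pics/s3.png',cv2.resize(p[140:270,260:400,::-1],None,fx=4.4,fy=4.4,interpolation=cv2.INTER_CUBIC))
s=arm.get_state();print(T([0,0,-j[2]],np.array(s['eef_pos'])-[j[0],j[1],0]),s['force'])
print(units(T(j,[.018,.020,.036])[0],11.8+90))
E
```

```text
t: 21.92
eef_pos: [0.5854, 0.0187, 0.0846]
ee_rot: [3.141, 0.0, -1.364]
force: [0.6, -0.1, -2.9]
width: 0.0401
gripper_force: 35.0
[[0.01831954 0.02087065 0.08475379]] [-0.13811586  0.27541301 -2.61889298]
[0.03 0.01 1.95 0.01]
```

View pics/s3.png

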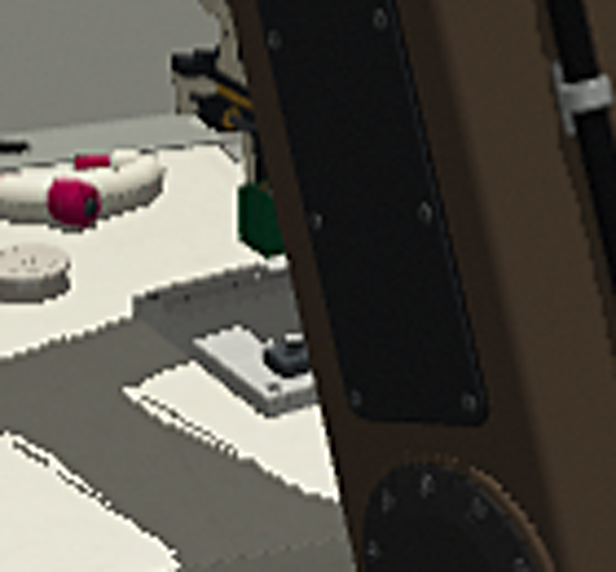

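The block is held over the bed at (262,220), mostly behind the arm. Lowering.

```bash
python3 -m crank '[[[0,0,0.8,0],[0,0,1.6,0],[0,0,1.95,0],[0,0,2.05,0],[0,0,2.12,0],[0,0,2.18,0],[0,0,2.18,0]]]'
python3 - <<'E'
from h import *
j=np.load('jig.npy')
s=arm.get_state();print(T([0,0,-j[2]],np.array(s['eef_pos'])-[j[0],j[1],0]),T([0,0,-j[2]],s['force']))
E
```

```text
t: 22.85
eef_pos: [0.5859, 0.0179, 0.0307]
ee_rot: [-3.141, 0.0, -1.365]
force: [1.1, 0.1, -2.2]
width: 0.0396
gripper_force: 35.0
[[0.01856668 0.01995668 0.03074586]] [[ 1.08423938 -0.11353274 -2.2368958 ]]
```

```bash
python3 -m crank '[[[0,0,0.05,0],[0,-0.1,0.05,0],[0,-0.2,0.05,0],[0,-0.28,0.05,0],[0,-0.33,0.05,0],[0,-0.37,0.05,0],[0,-0.37,0.05,0]]]'
python3 - <<'E'
from h import *
j=np.load('jig.npy')
s=arm.get_state();print(T([0,0,-j[2]],np.array(s['eef_pos'])-[j[0],j[1],0]),T([0,0,-j[2]],s['force']),s['moment'])
E
```

```text
t: 23.72
eef_pos: [0.5947, 0.0193, 0.0307]
ee_rot: [-3.141, -0.001, -1.365]
force: [-4.8, -1.2, 10.2]
width: 0.0402
gripper_force: 35.0
[[0.02747456 0.01954631 0.03069589]] [[-4.91542144 -0.24036779 10.16955958]] [-3.08233677e-01  1.96535429e+00 -1.60528240e-03]
```

```bash
python3 -m crank '[[[0,-0.03,-0.02,0],[0,-0.06,-0.02,0],[0,-0.06,-0.02,0]]]'
python3 - <<'E'
from h import *
j=np.load('jig.npy')
s=arm.get_state();print(T([0,0,-j[2]],np.array(s['eef_pos'])-[j[0],j[1],0]),T([0,0,-j[2]],s['force']),s['moment'])
E
```

```text
t: 24.1
eef_pos: [0.5952, 0.0195, 0.0307]
ee_rot: [3.14, -0.0, -1.365]
force: [-6.2, -0.8, 10.1]
width: 0.0397
gripper_force: 35.0
[[0.02805187 0.0196178  0.03072162]] [[-6.23661123  0.46312258 10.13909256]] [-0.15105498  2.45517565 -0.00720238]
```

```bash
python3 -m crank '[[[0.1,-0.02,0,0],[0.2,-0.04,0,0],[0.28,-0.06,0,0],[0.34,-0.06,0,0],[0.38,-0.06,0,0],[0.42,-0.06,0,0],[0.45,-0.06,0,0],[0.45,-0.06,0,0]]]'
python3 - <<'E'
from h import *
j=np.load('jig.npy')
s=arm.get_state();print(T([0,0,-j[2]],np.array(s['eef_pos'])-[j[0],j[1],0]),T([0,0,-j[2]],s['force']),s['moment'])
E
```

```text
t: 25.1
eef_pos: [0.5973, 0.01, 0.0307]
ee_rot: [3.138, 0.001, -1.365]
force: [-15.1, 8.8, 16.2]
width: 0.04
gripper_force: 35.0
[[0.02816327 0.00994186 0.03073559]] [[-13.00476142  11.68414756  16.22535787]] [3.16893885 5.42909787 0.2174541 ]
```

```bash
python3 -m crank '[[[0.03,0,0,0],[0.06,0,0,0],[0.06,0,0,0],[0.06,0,0,0]]]' 1 45
python3 - <<'E'
from h import *
j=np.load('jig.npy')
s=arm.get_state();print(s['ee_rot'],T([0,0,-j[2]],np.array(s['eef_pos'])-[j[0],j[1],0]),T([0,0,-j[2]],s['force']),s['moment'])
p,d=arm.grab_frame('top');cv2.imwrite('pics/f.png',cv2.resize(p[150:260,260:400,::-1],None,fx=5,fy=5,interpolation=cv2.INTER_CUBIC))
E
```

```text
t: 25.6
eef_pos: [0.5976, 0.0086, 0.0307]
ee_rot: [3.138, 0.001, -1.364]
force: [-14.4, 8.4, 17.0]
width: 0.0401
gripper_force: 45.0
[ 3.13838490e+00  1.11372967e-03 -1.36443556e+00] [[0.02819006 0.00848229 0.03074177]] [[-12.35052049  11.17194604  17.02391448]] [3.25540631 5.44436675 0.27208057]
```

View pics/f.png

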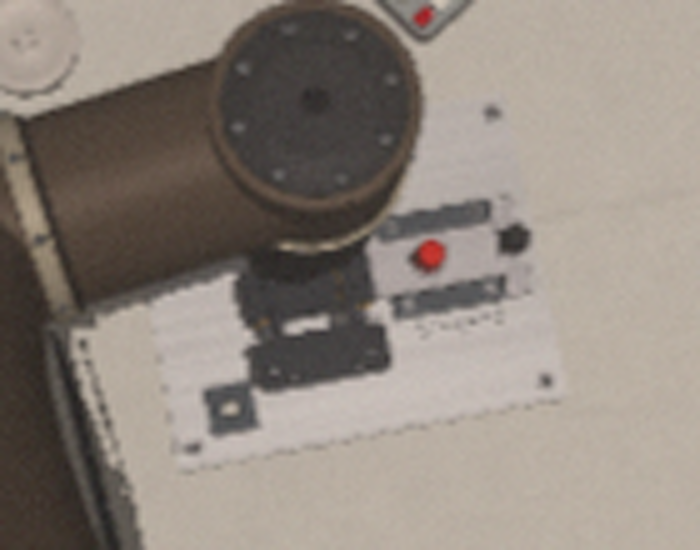

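The view shows the pin at (430,255) still in the slide and the gripper over the corner. y still moved under the push, so I'll keep going in small steps until it's clearly solid.

```bash
python3 -m crank '[[[0.03,0,-0.03,0],[0.06,0,-0.05,0],[0.06,0,-0.05,0]]]'
python3 - <<'E'
from h import *
j=np.load('jig.npy')
s=arm.get_state();print(s['ee_rot'],T([0,0,-j[2]],np.array(s['eef_pos'])-[j[0],j[1],0]),T([0,0,-j[2]],s['force']),s['moment'])
E
```

```text
t: 26.02
eef_pos: [0.598, 0.0066, 0.0308]
ee_rot: [3.138, 0.001, -1.365]
force: [-8.9, 5.7, 4.6]
width: 0.0398
gripper_force: 45.0
[ 3.13793458e+00  8.43897269e-04 -1.36496189e+00] [[0.02817171 0.00646876 0.03081888]] [[-7.59360207  7.43404975  4.60644766]] [1.9530728  3.44971415 0.2122966 ]
```

```bash
python3 -m crank '[[[0.04,0,0,0],[0.08,0,0,0],[0.08,0,0,0]]]'
python3 - <<'E'
from h import *
j=np.load('jig.npy')
s=arm.get_state();print(s['ee_rot'],T([0,0,-j[2]],np.array(s['eef_pos'])-[j[0],j[1],0]),T([0,0,-j[2]],s['force']),s['moment'])
E
```

```text
t: 26.4
eef_pos: [0.5982, 0.0058, 0.0308]
ee_rot: [3.138, 0.002, -1.365]
force: [-11.0, 11.6, 7.6]
width: 0.0396
gripper_force: 45.0
[ 3.13807681e+00  2.00540030e-03 -1.36498127e+00] [[0.02818791 0.00559235 0.03084037]] [[-8.40034514 13.61374125  7.61188162]] [4.31405345 4.41353904 0.20992021]
```

```bash
python3 -m crank '[[[0.02,-0.02,0,0],[0.05,-0.04,0,0],[0.05,-0.04,0,0],[0.05,-0.04,0,0]]]'
python3 - <<'E'
from h import *
j=np.load('jig.npy')
s=arm.get_state();print(s['ee_rot'],T([0,0,-j[2]],np.array(s['eef_pos'])-[j[0],j[1],0]),T([0,0,-j[2]],s['force']),s['moment'])
d=arm.grab_frame('top')[0]
cv2.imwrite('raw_f.png',d[:,:,::-1])
g=green(d[:,:,::-1].copy(),(320,212),30) if True else 0
h=cv2.cvtColor(d[:,:,::-1].copy(),cv2.COLOR_BGR2HSV);m=cv2.inRange(h,(40,90,20),(90,255,255));v,u=np.nonzero(m[180:240,280:360]);print(len(u))
E
```

```text
t: 26.9
eef_pos: [0.5983, 0.0056, 0.0309]
ee_rot: [3.137, 0.003, -1.365]
force: [-17.5, 15.6, 12.2]
width: 0.0401
gripper_force: 45.0
[ 3.13658896e+00  3.03382452e-03 -1.36503390e+00] [[0.02821649 0.00536878 0.03087096]] [[-14.00225592  18.84748833  12.24250344]] [6.50753961 6.45817857 0.21932269]Traceback (most recent call last):
  File "<stdin>", line 6, in <module>
  File "h.py", line 31, in green
    v,u=np.nonzero(m);o=np.zeros_like(m);cv2.fillConvexPoly(o,cv2.convexHull(np.c_[u,v].astype(np.int32)),1);return o>0
                                         ~~~~~~~~~~~~~~~~~~^^^^^^^^^^^^^^^^^^^^^^^^^^^^^^^^^^^^^^^^^^^^^^^^^
cv2.error: OpenCV(4.12.0) /io/opencv/modules/imgproc/src/drawing.cpp:2404: error: (-215:Assertion failed) points.checkVector(2, CV_32S) >= 0 in function 'fillConvexPoly'
```

Both contacts are now rigid: an extra 1 mm or so of command added about 5 N on each stop with hardly any movement. I'll hold briefly, check it's steady and hand in.

```bash
python3 -m crank '[[[0,0,0,0],[0,0,0,0],[0,0,0,0],[0,0,0,0]]]' 1 55
python3 - <<'E'
from h import *
j=np.load('jig.npy');s=arm.get_state()
f=T([0,0,-j[2]],s['force'])[0];P=T([0,0,-j[2]],np.array(s['eef_pos'])-[j[0],j[1],0])[0];print(f,P,s['ee_rot'],s['gripper_force'])
if f[0]<-8 and 10<f[1]<25 and abs(P[1]-.0054)<.0008 and s['width']>.038: print(arm.job_done())
E
```

```text
t: 27.45
eef_pos: [0.5983, 0.0056, 0.0309]
ee_rot: [3.137, 0.003, -1.365]
force: [-17.2, 17.3, 11.2]
width: 0.0397
gripper_force: 55.0
[-13.38588286  20.39851826  11.17374751] [0.02822217 0.00535257 0.03089044] [ 3.13660769e+00  2.99933985e-03 -1.36500046e+00] 55.01165807247162
the job is handed in; nothing more can be done
None
```

I handed the job in at 27.5 s: the slide is home and pinned, and the specimen is held in the corner with about 13 N on the rear fence and 20 N on the side stop. The arm hid the block at the end, so its final seating rests on the force and position readings, not a picture.

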